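Fold the portable overhead projector's arm down

ROBOT

A 6-joint arm with a two-finger parallel gripper is mounted at the origin on the work surface. World frame = base frame: x ahead of the robot, y to its left, z up, the work surface at z = 0. Lengths are in mm, angles in rad, forces in N, time in s.
With the tool pointing down it reaches from about 275 to 750 mm from the base axis. Payload 10.2 kg.
Tool frame: the origin (TCP) lies at the very end of the fingers, on their centre line; the grasp point (between the pads) lies ctrl.grip_depth behind it (ctrl.grip_depth is the distance from the TCP to the grasp point, in mm); z points along the fingers, y is the direction in which the jaws open and shut (so a half turn about z gives the same grasp; the last joint's range is limited). The gripper opens to 85 mm and grips with 20 to 120 N. Pads are 22 mm wide; open, the fingers measure 114 mm over their backs; the gripper's body (76 mm by 85 mm) begins 54 mm behind the grasp point. The pads swing forward as they close: fully open they stand 13 mm farther back than shut.
Start: joints at [-1.561, 0.313, 1.498, -0, 1.331, -0.223], TCP at [121.105, -510.847, 199.694] pointing down, gripper open.
Joint ranges: [-2.94, 2.94], [-0.97, 2.17], [0.19, 2.56], [-1.23, 4.37], [0.02, 3.11], [-2.88, 2.88]. Speed limits (rad/s): [2.39, 2.39, 3.01, 3.14, 3.14, 3.14].

INTERFACE

Orientations are given as a unit quaternion [w, x, y, z].
In Python, from rig import telemetry, eyes, ctrl, nets gives the robot as it stands. The module is installed in compiled form; this text tells all that it offers.
- The arm moves only by the tool drive_tool, never from a script. Its argument "series" is text: rows parted by semicolons, each of 7 numbers parted by spaces: the shift along the tool's x, y, z normalised to -1 to 1, where 1 is 0.12 m, then the turn, a rotation vector about the tool's x, y, z normalised to -1 to 1, where 1 is 0.5 rad, then the opening, from 0 (shut) to 1 (fully open). In form: tx ty tz wx wy wz hand; .... A call has 1 to 20 rows; each row is the pose to reach, as a shift and turn from the pose measured when the call began, along the tool's axes at that moment; what a row does not reach only later rows make up. A row lasts 1/10 s, in which the tool goes at most 50 mm and 8.59 degrees, less where a joint would pass 70% of its speed; a pose out of reach is approached as far as the arm can. A call with a number of a shift or a turn outside -1 to 1 is refused whole. A call with a gripper value outside its range is refused whole. The fingers move at their own pace and stop on an object; "newtons" is the grip in N (left out, the last holds). Time passes only in rows, so rows that repeat a pose let the fingers close. It gives the time, the measured TCP pose, the force and the opening at its end, in the units of the state.
- telemetry.sense(): the state, without advancing time (a new reading comes with each control period).
- eyes.capture(name): name is "scene" or "top"; returns a dict with "frame" (384x512x3 uint8, red, green, blue), "fx", "fy", "cx", "cy" (pixels), "view" (4x4, takes a point from world to camera coordinates). Camera axes: x right, y up, looking along -z (the intrinsics and any distortion apply to the point x, -y, -z); pixel columns grow to the right and rows downward; lengths in mm; the calibration is good to about 2 mm. A picture is of the moment at which its call begins. There is no depth.
- ctrl.finish_job(): hands the job in, once; it reports no verdict.
Trained networks look in a picture, given as the dict that the camera call returned (one of the last four; its "shot" number tells which), for a name from the list of things; names that differ only in an ending like _2 or _b are one class to them, and where a whole thing is asked for, a point or a joint stands for the part that bears it (a point fixed in the world has none). Each returns a list of dicts, best first, with "confidence" (0 to 1); they miss things now and then, are a little off and sometimes report something else, mostly with a low value. They report only what shows in the picture. A call takes as long as a camera call.
- nets.spot_in(name, picture): "rect" ([left, top, right, bottom] in pixels, round what is visible of it).
The state is a dict: "time_s": time; "joints": joint angles; "dq": joint speeds; "tau": joint torques, N m; "eef_pos": TCP position; "ee_rot": TCP orientation; "force": force on the tool from outside, world axes, zero at the start; "wrist_torque": the same for the moment, N m; "grip_width": opening from 0.0 (shut) to 1.0 (fully open).
Only numpy, scipy, OpenCV 4.12 (cv2) and the standard library are available. Lean on these libraries where they do the work, as an engineer would, in place of code of your own. Each camera call takes 0.05 s, during which the arm holds its last target. There are 200 camera calls.

TASK

Fold this portable overhead projector for the shelf: with a fingertip press the red thumb paddle of the ratchet pawl down against the arm until the pawl is free of its teeth and, keeping it pressed, push the arm down past the teeth until the lamp head is fully home on its two rubber stops, then let the paddle spring back and move clear. Grip nothing, never raise the arm, do not force the arm against the engaged pawl or slam it home, and leave the cleaner bottle, the tape roll and the lamp carton where they stand.

Things in the scene. Friction and masses are not known exactly. Their poses are not given: they have to be found in the camera images.
- projector: Grey fold-flat overhead projector, fixed on the table. Base 420 x 335 x 52 mm high, silvery 285 mm stage. Origin on the table straight below the arm's hinge; x runs along the base the way the arm folds (base x -45 to 375, y -168 to 168 mm), z up. A fixed toothed steel quadrant, radius 57 mm, stands round the hinge; two rubber stops, tops 70 mm up, at x 340, y +-36 mm.
- hinge (a point): Hinge axis in the arm's mid-plane, 115 mm above the table. The frame turns with the arm: x along the arm to the head, y along the hinge axis, z square to the arm on its upper side. Arm 28 mm wide, 24 mm thick (z -12 to 12), x -15 to 265 mm; grey lamp head at its end: x 245 to 360, y -60 to 60, z -55 to 31 mm.
- paddle (a point): Centre of the thumb face of the red pawl paddle, above the arm between hinge and head: 50 mm along the arm, 38 wide, 4 thick, a 4 mm lip at its hinge end. In the hinge frame at x 140, z 18 mm pressed right down (then parallel to the arm), at x 138, z 29 mm at rest. Frame: z square to the paddle, away from the arm; x along it to the head.
- head_top (a point): Middle of the lamp head's upper face: at x = 302 mm, z = 25 mm in the hinge frame; 140 mm above the table when the arm is fully folded.
- lamp_arm (a joint): Angle of the arm above folded, rad: 0 = fully home, head on its rubber stops (hard stop). Starts at 0.50 to 0.78. The hinge is stiff and balanced: pawl free, the arm stays where left and needs about 7 to 14 N on the paddle to go down. Pawl engaged, it goes down at most to the next tooth (every 0.17 rad, lowest at 0.25) and stops hard; upwards the pawl rides over the teeth.
- pawl (a joint): Turn of the pawl lever on the arm, rad: 0 = rest, deep between teeth; it may rest at up to 0.08 on a tooth; over 0.09 it is clear of them; 0.13 = paddle right down (hard stop, 11 mm of travel at its centre). Its spring takes 2 to 4 N at the paddle, up to 7 N to leave a tooth: less than moves the arm. Let go above the lowest tooth, it catches again.
- cleaner: Blue plastic cleaner bottle with a red cap, 58 mm diameter, 165 mm high, standing on the table, not to be disturbed. Origin at the centre of its underside.
- tape_roll: Orange roll of packing tape lying flat, 100 mm outside diameter, 48 mm high, not to be disturbed. Origin at the centre of its underside.
- lamp_carton: Spare-lamp carton, white with a yellow band, 62 x 62 x 90 mm high, not to be disturbed. Origin at the centre of its underside.

How it is judged:
By the outcome, as a careful person would: the job done as asked, in the order asked, and still so for the second after the job is handed in, with the robot touching nothing.
It also fails if it takes over 35 s, if anything falls off the work surface, if the arm or the gripper's body presses on something with over 40 N, if the wrist force passes 120 N, or if a joint passes its speed limit or range.

## Working session

There is one attempt and no reset: what is moved stays moved. The work goes in short steps, Python scripts to look and compute and a tool call to move; the robot and the scene stay as the last step left them, time stands still between calls to the robot, and variables do not carry over. Pictures are saved under pics/ and viewed, about 8 in all and at most 12, crops included, and the job is handed in when it is done.

Besides the shell and the picture viewer there is one more tool, called as name(argument=value, ...) on one line, values as JSON. drive_tool: Moves the arm, as the interface text tells. Scaled input: -1 to 1 covers 0.12 m each way for a shift and 0.5 rad each way for a turn. Its arguments: {"type":"object","properties":{"series":{"type":"string"},"newtons":{"type":"number"}},"required":["series"]}

```bash
mkdir -p pics; cat > h.py <<'E'
from rig import telemetry, eyes, ctrl, nets
import numpy as np, cv2
def shot(name,fn=None):
    p=eyes.capture(name)
    if fn: cv2.imwrite('pics/'+fn,p['frame'][:,:,::-1])
    return p
E
python3 - <<'E'
from h import *
print(telemetry.sense(), ctrl.grip_depth)
for c in('scene','top'):
    p=shot(c,c+'0.png'); print(c,p['fx'],p['fy'],p['cx'],p['cy'],np.round(p['view'],4).tolist(),[k for k in p])
    for n in('projector','hinge','paddle','head_top','cleaner','tape_roll','lamp_carton'):
        print(n,[(np.round(d['rect']).tolist(),round(d['confidence'],2)) for d in nets.spot_in(n,p)][:2])
    np.save(c+'0.npy',p,allow_pickle=True)
a=[cv2.imread('pics/%s0.png'%c) for c in('scene','top')]
E
```

```text
{'time_s': 0.0, 'joints': array([-1.56142002e+00,  3.13423110e-01,  1.49843154e+00, -2.11954899e-06,
        1.33100454e+00, -2.23439350e-01]), 'dq': array([-0.0006988 ,  0.00045378, -0.0002009 , -0.00091369, -0.00061276,
        0.00118541]), 'tau': array([ 1.20403911e-04, -4.12271261e+01, -2.59742600e+01, -2.06619329e-04,
        4.17665608e-03, -1.50545816e-06]), 'eef_pos': array([ 121.09164093, -510.54007495,  199.15094893]), 'ee_rot': array([-6.29757149e-04,  9.93232028e-01,  1.16145330e-01,  6.66272231e-05]), 'force': array([ 0.37907183,  0.46280344, -0.96374429]), 'wrist_torque': array([-0.05028697,  0.03581249, -0.0300754 ]), 'grip_width': 1.000020153346009} 18.700000000000003
scene 432.721097144957 432.721097144957 262.3582060229558 199.42297725113988 [[0.7258, 0.6878, -0.0058, -478.1296], [-0.3886, 0.4169, 0.8217, 134.2938], [0.5676, -0.5942, 0.5699, -1448.5745], [0.0, 0.0, 0.0, 1.0]] ['frame', 'fx', 'fy', 'cx', 'cy', 'view', 'shot']
projector [([92.0, 138.0, 318.0, 360.0], 0.67)]
hinge [([136.0, 138.0, 259.0, 197.0], 0.62)]
paddle [([222.0, 162.0, 259.0, 183.0], 0.79), ([136.0, 141.0, 260.0, 198.0], 0.44)]
head_top [([136.0, 135.0, 260.0, 198.0], 0.8)]
cleaner []
tape_roll [([270.0, 182.0, 304.0, 214.0], 0.68)]
lamp_carton [([227.0, 161.0, 240.0, 197.0], 0.47), ([224.0, 162.0, 259.0, 183.0], 0.42)]
top 378.09374183843477 378.09374183843477 252.7521955568038 190.47785661294907 [[0.0775, -0.997, -0.0036, 24.2626], [0.9744, 0.075, 0.2117, -596.2775], [-0.2108, -0.0199, 0.9773, -845.6243], [0.0, 0.0, 0.0, 1.0]] ['frame', 'fx', 'fy', 'cx', 'cy', 'view', 'shot']
projector [([237.0, 102.0, 444.0, 271.0], 0.91)]
hinge [([251.0, 102.0, 443.0, 202.0], 0.57)]
paddle [([248.0, 166.0, 324.0, 193.0], 0.68)]
head_top [([248.0, 102.0, 440.0, 202.0], 0.8)]
cleaner []
tape_roll [([188.0, 170.0, 231.0, 217.0], 0.66)]
lamp_carton [([206.0, 230.0, 241.0, 266.0], 0.89), ([251.0, 101.0, 442.0, 203.0], 0.66)]
```

View pics/scene0.png

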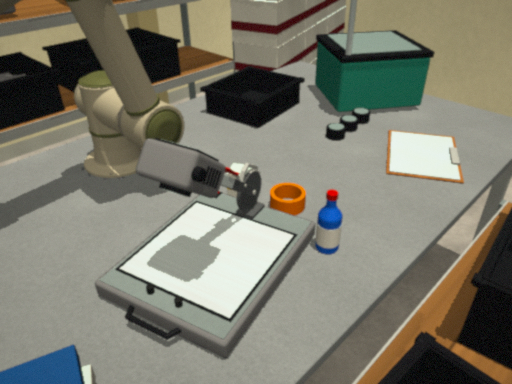

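View pics/top0.png

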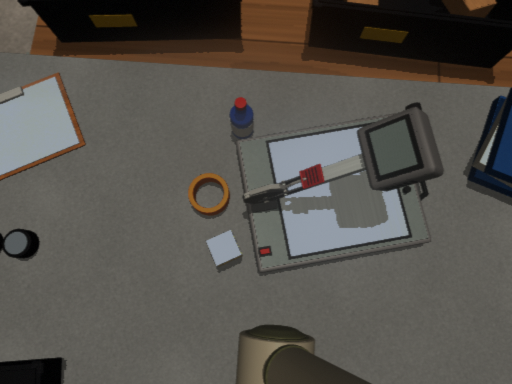

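```bash
python3 - <<'E'
import cv2
a=cv2.imread('pics/top0.png')[90:285,225:455]; cv2.imwrite('pics/tc.png',cv2.resize(a,None,fx=3.4,fy=3.0,interpolation=cv2.INTER_CUBIC))
a=cv2.imread('pics/scene0.png')[125:360,85:345]; cv2.imwrite('pics/sc.png',cv2.resize(a,None,fx=2.5,fy=2.5,interpolation=cv2.INTER_CUBIC))
E
```

```text
(no output)
```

View pics/tc.png

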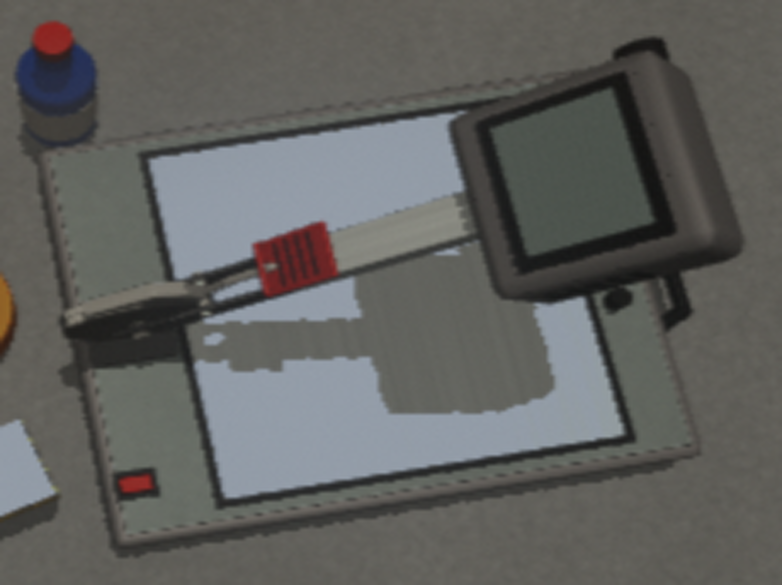

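View pics/sc.png

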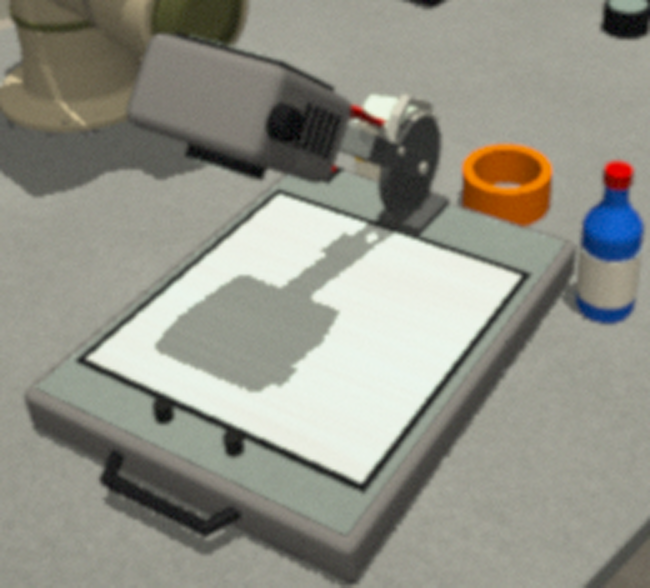

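```bash
cat > fit.py <<'E'
from h import *
from scipy.optimize import least_squares
def proj(p,X):
    c=p['view']@np.r_[X,1]; return np.array([p['cx']+p['fx']*c[0]/-c[2], p['cy']+p['fy']*(-c[1])/-c[2]])
def base(q,X):
    c,s=np.cos(q[2]),np.sin(q[2]); return np.array([q[0]+c*X[0]-s*X[1],q[1]+s*X[0]+c*X[1],X[2]])
def arm(q,X,th=None):
    th=q[3] if th is None else th
    c,s=np.cos(th),np.sin(th); return base(q,[c*X[0]-s*X[2],X[1],115+s*X[0]+c*X[2]])
E
python3 - <<'E'
from fit import *
T=np.load('top0.npy',allow_pickle=True).item();S=np.load('scene0.npy',allow_pickle=True).item()
t=lambda x,y:(T,np.array([x/3.4+225,y/3+90])); s=lambda x,y:(S,np.array([x/2.5+85,y/2.5+125]))
obs=[(base,(-45,168,52),t(42,152)),(base,(-45,-168,52),t(116,537)),(base,(375,-168,52),t(693,445)),(base,(340,-36,70),t(618,296)),
(base,(-45,168,52),s(575,243)),(base,(375,168,52),s(350,545)),(base,(375,-168,52),s(32,392)),(base,(340,-36,70),s(163,400)),(base,(340,36,70),s(233,431)),
(arm,(138,0,29),t(295,260)),(arm,(302,0,25),t(577,175))]
f=lambda q:np.concatenate([proj(o[2][0],o[0](q,o[1]))-o[2][1] for o in obs])
r=least_squares(f,[350,-100,-1.5,.6],x_scale=[100,100,1,1],loss='soft_l1')
q=r.x;print(q);print(np.round(f(q).reshape(-1,2),1).tolist())
np.save('q.npy',q)
print('paddle',arm(q,(138,0,29)),'pressed',arm(q,(140,0,18)),'end',arm(q,(140,0,18),0),'head',arm(q,(302,0,25)))
# objects on table via top
def ray(p,u,z):
    R,tr=p['view'][:3,:3],p['view'][:3,3]; C=-R.T@tr; d=R.T@np.array([(u[0]-p['cx'])/p['fx'],-(u[1]-p['cy'])/p['fy'],-1]); return C+d*(z-C[2])/d[2]
print('tape',ray(T,(209,193.5),48),'carton',ray(T,(224,247),90),'cap',ray(T,(240.5,103),165))
E
```

```text
[573.20886298  41.64670545  -1.31137605   0.63948365]
[[-3.6, -1.9], [-0.7, 4.4], [4.1, 2.2], [-0.0, -0.7], [1.4, -2.5], [1.0, 1.4], [-6.0, -1.2], [-0.4, 0.6], [0.1, 1.0], [0.2, -0.6], [-0.4, 1.0]]
paddle [597.17429418 -48.65228235 220.62552205] pressed [599.26991116 -56.54832604 212.99264032] end [609.12170022 -93.66873388 133.        ] head [ 631.54323412 -178.15049429  315.28802293]
tape [580.30271948 176.60993493  48.        ] carton [451.56368281 124.3761344   90.        ] cap [769.01516768 111.14272053 165.        ]
```

drive_tool(series="0.3 -0.4 -0.4 0 0 0 0; 0.6 -0.8 -0.8 0 0 0 0; 0.6 -1 -0.8 0 0 0 0; 0.6 -1 -0.8 0 0 0 0", newtons=20)

```text
time_s: 1.2
eef_pos: [164.2, -375.4, 298.1]
ee_rot: [0.002, 0.993, 0.117, 0.0]
force: [0.6, -1.2, -0.2]
grip_width: 0.331
```

drive_tool(series="0.3 -0.3 0 0 0 0 0; 0.6 -0.6 0 0 0 0 0; 0.9 -0.9 0 0 0 0 0; 1 -1 0 0 0 0 0; 1 -1 0 0 0 0 0")

```text
time_s: 1.7
eef_pos: [254.1, -228.9, 298.1]
ee_rot: [0.003, 0.993, 0.119, 0.001]
force: [-0.0, -0.6, -0.3]
grip_width: -0.004
```

drive_tool(series="0.3 -0.3 0 0 0 0 0; 0.6 -0.6 0 0 0 0 0; 0.9 -0.9 0 0 0 0 0; 1 -1 0 0 0 0 0; 1 -1 0 0 0 0 0")

```text
time_s: 2.2
eef_pos: [343.2, -82.7, 297.5]
ee_rot: [0.002, 0.993, 0.121, 0.001]
force: [-0.5, 0.3, 0.7]
grip_width: 0.001
```

```bash
cat >> fit.py <<'E'
from scipy.spatial.transform import Rotation as R
def target(q,hx,hz,th,tilt=None):
    """tool pose pressing at hinge-frame (hx,0,hz) with arm angle th"""
    tilt=th if tilt is None else tilt
    p=arm(q,(hx,0,hz),th)
    px=np.array([np.cos(q[2]),np.sin(q[2]),0]); py=np.array([-px[1],px[0],0])
    z=px*np.sin(tilt)-np.array([0,0,1])*np.cos(tilt)
    return p,R.from_matrix(np.c_[py,np.cross(z,py),z])
def rows(tg,s=None):
    s=s or telemetry.sense(); w=s['ee_rot']; R0=R.from_quat([w[1],w[2],w[3],w[0]])
    for p,Rt in tg:
        d=R0.inv().apply(p-s['eef_pos'])/120; v=(R0.inv()*Rt).as_rotvec()/.5
        print(np.round(d,3),np.round(v,3))
def stat():
    s=telemetry.sense(); print(round(s['time_s'],2),np.round(s['eef_pos'],1),np.round(s['ee_rot'],3),'F',np.round(s['force'],1),'g',round(s['grip_width'],2)); return s
E
python3 - <<'E'
from fit import *
T=np.load('top0.npy',allow_pickle=True).item();S=np.load('scene0.npy',allow_pickle=True).item()
t=lambda x,y:(T,np.array([x/3.4+225,y/3+90])); s=lambda x,y:(S,np.array([x/2.5+85,y/2.5+125]))
B=lambda q,X:base(q,(X[0]-q[4]*X[0]/abs(X[0]),X[1]-q[4]*X[1]/abs(X[1]),X[2]))
obs=[(B,(-45,168,52),t(42,152)),(B,(-45,-168,52),t(116,537)),(B,(375,-168,52),t(693,445)),(base,(340,-36,70),t(618,296)),
(B,(-45,168,52),s(575,243)),(B,(375,168,52),s(350,545)),(B,(375,-168,52),s(32,392)),(base,(340,-36,70),s(163,400)),(base,(340,36,70),s(233,431)),
(arm,(138,0,29),t(295,260)),(arm,(302,0,25),t(577,175))]
f=lambda q:np.concatenate([proj(o[2][0],o[0](q,o[1]))-o[2][1] for o in obs])
r=least_squares(f,[573,41,-1.31,.64,5],x_scale=[100,100,1,1,10],loss='soft_l1')
q=r.x;print(q);print(np.round(f(q).reshape(-1,2),1).tolist())
np.save('q.npy',q)
stat(); rows([target(q,140,100,q[3],0),target(q,140,100,q[3],.4),target(q,140,70,q[3])])
E
```

```text
[576.27469799  42.67091005  -1.31956744   0.63214192   6.12704679]
[[-0.5, -1.4], [0.4, -0.1], [0.2, 0.2], [-0.3, -0.8], [-0.7, -1.2], [-0.3, -1.9], [-1.1, -2.4], [-0.0, 0.5], [0.2, 1.1], [0.2, -1.7], [-0.3, 0.5]]
2.2 [343.2 -82.7 297.5] [0.002 0.993 0.121 0.001] F [-0.5  0.3  0.7] g 0.0
[ 2.14  -0.101  0.16 ] [ 0.01  -0.001 -0.019]
[ 2.14  -0.101  0.16 ] [-0.79   0.003 -0.019]
[2.142 0.046 0.363] [-1.254  0.005 -0.019]
```

drive_tool(series="0.25 -0.2 -0.2 0 0 0 0; 0.5 -0.4 -0.2 0 0 0 0; 0.75 -0.5 -0.2 -0.2 0 0 0; 1 -0.5 -0.2 -0.4 0 0 0; 1 -0.5 -0.2 -0.6 0 0 0; 1 -0.5 -0.2 -0.6 0 0 0")

```text
time_s: 2.8
eef_pos: [445.2, 4.7, 320.5]
ee_rot: [0.151, 0.981, 0.12, 0.018]
force: [-0.0, -0.5, 0.5]
grip_width: 0.0
```

```bash
python3 - <<'E'
from fit import *
q=np.load('q.npy');stat(); rows([target(q,140,90,q[3],.5),target(q,140,60,q[3])])
E
```

```text
2.8 [445.2   4.7 320.5] [0.151 0.981 0.12  0.018] F [-0.  -0.5  0.5] g 0.0
[1.141 0.309 0.534] [-0.389  0.009 -0.012]
[1.142 0.389 0.77 ] [-0.653  0.01  -0.011]
```

drive_tool(series="0.3 0 0 -0.1 0 0 0; 0.6 0 0.1 -0.3 0 0 0; 0.9 0.1 0.2 -0.45 0 0 0; 1 0.25 0.35 -0.65 0.01 -0.01 0; 1 0.35 0.55 -0.65 0.01 -0.01 0; 1 0.38 0.65 -0.65 0.01 -0.01 0; 1 0.38 0.65 -0.65 0.01 -0.01 0")

```text
time_s: 3.5
eef_pos: [576.9, -33.6, 258.6]
ee_rot: [0.307, 0.944, 0.117, 0.037]
force: [-0.2, -0.5, 0.1]
grip_width: -0.001
```

```bash
python3 - <<'E'
from fit import *
q=np.load('q.npy');stat(); rows([target(q,140,60,q[3]),target(q,140,33,q[3])])
a=shot('top')['frame'][90:285,225:455,::-1];b=shot('scene')['frame'][100:295,85:315,::-1]
cv2.imwrite('pics/hov.png',cv2.resize(np.hstack([a,b]),(796,340),interpolation=cv2.INTER_CUBIC))
E
```

```text
3.5 [576.9 -33.6 258.6] [0.307 0.944 0.117 0.037] F [-0.2 -0.5  0.1] g -0.0
[ 0.153 -0.038  0.1  ] [-0.007  0.009 -0.004]
[ 0.154 -0.038  0.325] [-0.007  0.009 -0.004]
```

View pics/hov.png

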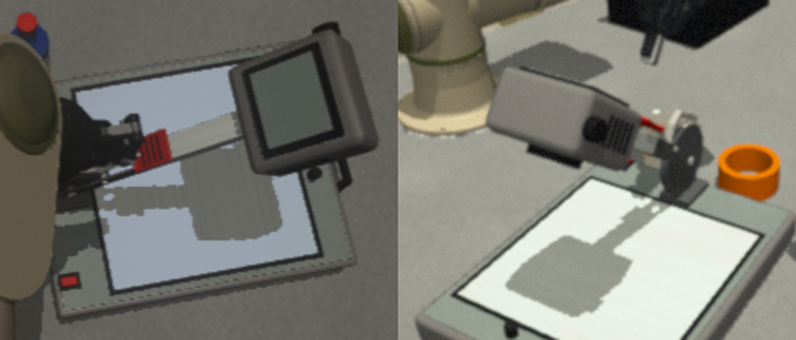

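```bash
python3 - <<'E'
from fit import *
q=np.load('q.npy');e=telemetry.sense()['eef_pos']
T=np.load('top0.npy',allow_pickle=True).item();S=np.load('scene0.npy',allow_pickle=True).item()
for P in (T,S):
  for X in (e,arm(q,(138,0,29))): print(np.round(proj(P,X)))
a=shot('scene','s1.png')['frame'][60:260,130:340,::-1]
cv2.imwrite('pics/s1c.png',cv2.resize(a,None,fx=2.8,fy=2.8,interpolation=cv2.INTER_CUBIC))
E
```

```text
[306. 180.]
[312. 175.]
[225. 149.]
[227. 171.]
```

View pics/s1c.png

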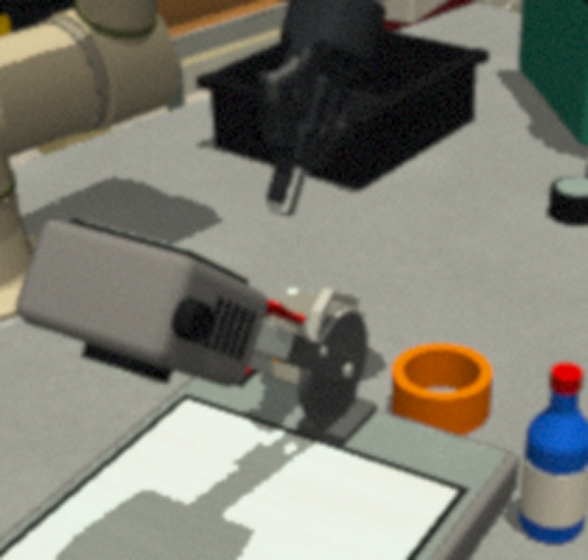

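drive_tool(series="0.08 -0.02 0 0 0 0 0; 0.15 -0.04 0.05 0 0 0 0; 0.15 -0.04 0.12 0 0.01 0 0; 0.15 -0.04 0.2 0 0.01 0 0; 0.15 -0.04 0.2 0 0.01 0 0")

```text
time_s: 4.15
eef_pos: [597.2, -37.9, 237.2]
ee_rot: [0.307, 0.943, 0.119, 0.041]
force: [-0.4, -0.3, -0.0]
grip_width: 0.002
```

```bash
python3 - <<'E'
from fit import *
q=np.load('q.npy');s=stat(); rows([target(q,140,33,q[3])]);e=s['eef_pos']
w=s['ee_rot'];zt=R.from_quat([w[1],w[2],w[3],w[0]]).as_matrix()
T=shot('top');S=shot('scene')
o=[]
for P,(x,y) in((T,(255,120)),(S,(180,90))):
  a=np.ascontiguousarray(cv2.resize(P['frame'][y:y+100,x:x+100,::-1],None,fx=4,fy=4,interpolation=cv2.INTER_CUBIC))
  for X,c in((e,(0,255,0)),(e-40*zt[:,2],(255,255,0)),(arm(q,(138,0,29)),(255,0,255))):
    u=(proj(P,X)-[x,y]+.5)*4; print(u); cv2.drawMarker(a,tuple(int(v) for v in u),c,cv2.MARKER_CROSS,10,1)
  o.append(a)
cv2.imwrite('pics/m.png',np.hstack(o))
E
```

```text
4.15 [597.2 -37.9 237.2] [0.307 0.943 0.119 0.041] F [-0.4 -0.3 -0. ] g 0.0
[-0.003  0.005  0.137] [-0.005 -0.007 -0.003]
[213.06030315 216.21607039]
[173.28143137 207.2899322 ]
[229.83302631 221.88574358]
[200.36692176 291.78803157]
[220.45363798 221.64252675]
[190.76006178 327.67227881]
```

View pics/m.png

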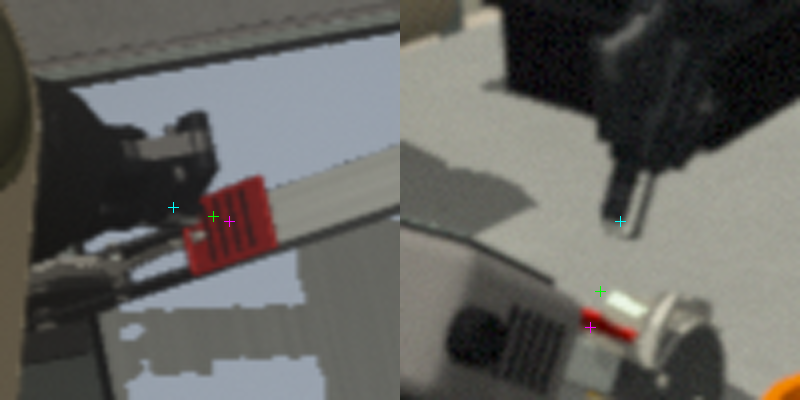

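drive_tool(series="0 0 0.04 0 0 0 0; 0 0 0.08 0 0 0 0; 0 0 0.11 0 0 0 0; 0 0 0.13 0 0 0 0; 0 0 0.13 0 0 0 0")

```text
time_s: 4.75
eef_pos: [599.9, -46.5, 225.8]
ee_rot: [0.307, 0.943, 0.119, 0.042]
force: [0.6, -0.0, -0.2]
grip_width: -0.002
```

drive_tool(series="0 0 0.015 0 0 0 0; 0 0 0.03 0 0 0 0; 0 0 0.045 0 0 0 0; 0 0 0.06 0 0 0 0; 0 0 0.06 0 0 0 0")

```text
time_s: 5.25
eef_pos: [600.9, -50.7, 219.8]
ee_rot: [0.307, 0.943, 0.119, 0.041]
force: [0.1, 0.6, 0.3]
grip_width: 0.001
```

```bash
python3 - <<'E'
from fit import *
q=np.load('q.npy');s=stat(); rows([target(q,140,18,q[3])]);e=s['eef_pos']
w=s['ee_rot'];zt=R.from_quat([w[1],w[2],w[3],w[0]]).as_matrix();print('Ftool',zt.T@s['force'])
T=shot('top');S=shot('scene')
o=[]
for P,(x,y) in((T,(255,120)),(S,(180,90))):
  a=np.ascontiguousarray(cv2.resize(P['frame'][y:y+100,x:x+100,::-1],None,fx=4,fy=4,interpolation=cv2.INTER_CUBIC))
  for X,c in((e,(0,255,0)),(arm(q,(138,0,29)),(255,0,255))):
    u=(proj(P,X)-[x,y]+.5)*4; cv2.drawMarker(a,tuple(int(v) for v in u),c,cv2.MARKER_CROSS,10,1)
  o.append(a)
cv2.imwrite('pics/m2.png',np.hstack(o))
E
```

```text
5.25 [600.9 -50.7 219.8] [0.307 0.943 0.119 0.041] F [0.1 0.6 0.3] g 0.0
[-0.006  0.002  0.079] [-0.004 -0.009 -0.005]
Ftool [ 0.20364728 -0.25053685 -0.55680021]
```

View pics/m2.png

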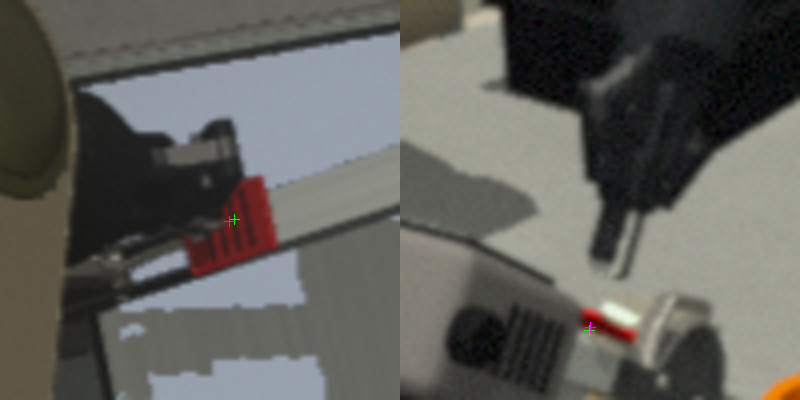

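drive_tool(series="0 0 0.03 0 0 0 0; 0 0 0.06 0 0 0 0; 0 0 0.08 0 0 0 0; 0 0 0.1 0 0 0 0; 0 0 0.1 0 0 0 0")

```text
time_s: 5.85
eef_pos: [602.7, -57.6, 209.9]
ee_rot: [0.307, 0.943, 0.119, 0.041]
force: [-0.3, -0.2, 0.9]
grip_width: -0.001
```

drive_tool(series="0 0 0.015 0 0 0 0; 0 0 0.03 0 0 0 0; 0 0 0.045 0 0 0 0; 0 0 0.05 0 0 0 0; 0 0 0.05 0 0 0 0")

```text
time_s: 6.35
eef_pos: [603.6, -61.1, 205.0]
ee_rot: [0.307, 0.943, 0.119, 0.041]
force: [0.4, -0.3, 0.3]
grip_width: -0.004
```

```bash
cat >> fit.py <<'E'
def tf():
    s=stat(); w=s['ee_rot'];M=R.from_quat([w[1],w[2],w[3],w[0]]).as_matrix();print('Ftool',np.round(M.T@s['force'],1));return s,M
E
python3 - <<'E'
from fit import *
q=np.load('q.npy');tf(); rows([target(q,140,18,q[3])])
E
```

```text
6.35 [603.6 -61.1 205. ] [0.307 0.943 0.119 0.041] F [ 0.4 -0.3  0.3] g -0.0
Ftool [0.3 0.5 0. ]
[-0.005  0.002 -0.073] [-0.004 -0.008 -0.005]
```

drive_tool(series="0 0 0.02 0 0 0 0; 0 0 0.04 0 0 0 0; 0 0 0.06 0 0 0 0; 0 0 0.07 0 0 0 0; 0 0 0.07 0 0 0 0")

```text
time_s: 6.85
eef_pos: [605.0, -66.1, 198.5]
ee_rot: [0.307, 0.943, 0.119, 0.041]
force: [0.3, 0.2, 3.8]
grip_width: 0.003
```

drive_tool(series="0 0 0.015 0 0 0 0; 0 0 0.03 0 0 0 0; 0 0 0.04 0 0 0 0; 0 0 0.04 0 0 0 0")

```text
time_s: 7.25
eef_pos: [605.9, -68.9, 194.7]
ee_rot: [0.307, 0.943, 0.119, 0.042]
force: [0.0, -0.7, 4.3]
grip_width: -0.0
```

```bash
python3 - <<'E'
from fit import *
q=np.load('q.npy');s,M=tf(); rows([target(q,140,18,q[3])])
T=shot('top');S=shot('scene')
o=[]
for P,(x,y) in((T,(255,120)),(S,(180,90))):
  a=np.ascontiguousarray(cv2.resize(P['frame'][y:y+100,x:x+100,::-1],None,fx=4,fy=4,interpolation=cv2.INTER_CUBIC))
  o.append(a)
cv2.imwrite('pics/m3.png',np.hstack(o))
E
```

```text
7.25 [605.9 -68.9 194.7] [0.307 0.943 0.119 0.042] F [ 0.  -0.7  4.3] g -0.0
Ftool [-0.1  3.1 -3.1]
[-0.007 -0.002 -0.183] [-0.003 -0.01  -0.006]
```

View pics/m3.png

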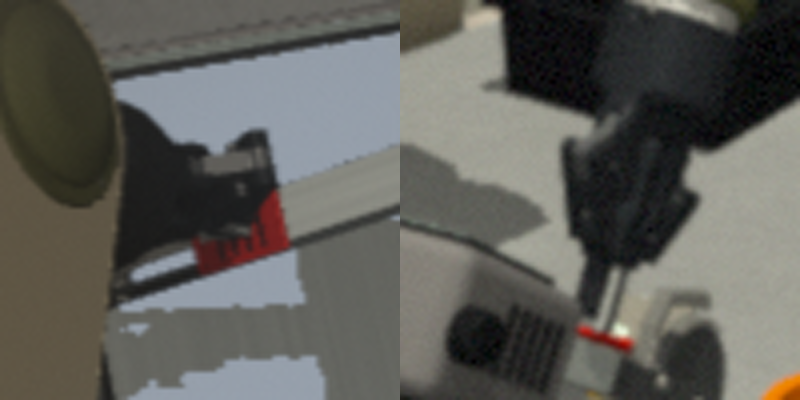

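drive_tool(series="0 0 0.01 0 0 0 0; 0 0 0.02 0 0 0 0; 0 0 0.03 0 0 0 0; 0 0 0.03 0 0 0 0")

```text
time_s: 7.75
eef_pos: [606.6, -70.9, 192.7]
ee_rot: [0.308, 0.943, 0.118, 0.042]
force: [-2.8, 1.4, 8.0]
grip_width: 0.0
```

drive_tool(series="0 0 0.01 0 0 0 0; 0 0 0.02 0 0 0 0; 0 0 0.03 0 0 0 0; 0 0 0.03 0 0 0 0")

```text
time_s: 8.15
eef_pos: [607.2, -73.0, 190.7]
ee_rot: [0.308, 0.943, 0.118, 0.042]
force: [-2.9, 1.3, 8.3]
grip_width: -0.003
```

```bash
python3 - <<'E'
from fit import *
q=np.load('q.npy');s,M=tf(); rows([target(q,140,18,q[3])])
E
```

```text
8.15 [607.2 -73.  190.7] [0.308 0.943 0.118 0.042] F [-2.9  1.3  8.3] g -0.0
Ftool [-2.4  3.3 -7.9]
[-0.009 -0.011 -0.231] [ 0.001 -0.012 -0.007]
```

```bash
cat >> fit.py <<'E'
def arc(q,ds):
    s=telemetry.sense(); w=s['ee_rot'];R0=R.from_quat([w[1],w[2],w[3],w[0]]);H=base(q,(0,0,115)); py=np.array([-np.sin(q[2]),np.cos(q[2]),0])
    rel=s['eef_pos']-H; px=np.array([np.cos(q[2]),np.sin(q[2]),0]); print('hinge-rel x,y,z',rel@px,rel@py,rel[2])
    rows([(H+r.apply(rel),r*R0) for r in (R.from_rotvec(py*d) for d in ds)],s)
E
python3 - <<'E'
from fit import *
arc(np.load('q.npy'),[.05,.1,.15,.2])
E
```

```text
hinge-rel x,y,z 119.76541013000913 1.2032497025311149 75.66100098146305
[-0.    -0.006  0.059] [ 0.1   -0.     0.001]
[-0.001 -0.014  0.117] [ 0.2   -0.001  0.001]
[-0.001 -0.025  0.175] [ 0.3   -0.001  0.002]
[-0.002 -0.04   0.232] [ 0.4   -0.001  0.002]
```

drive_tool(series="0 -0.002 0.02 0.03 0 0 0; 0 -0.004 0.04 0.065 0 0 0; 0 -0.006 0.06 0.1 0 0 0; 0 -0.01 0.08 0.135 0 0 0; 0 -0.012 0.1 0.17 0 0 0; 0 -0.014 0.117 0.2 0 0 0; 0 -0.014 0.117 0.2 0 0 0")

```text
time_s: 8.85
eef_pos: [608.9, -79.7, 178.5]
ee_rot: [0.26, 0.957, 0.12, 0.036]
force: [-1.6, 1.9, 7.0]
grip_width: -0.003
```

```bash
python3 - <<'E'
from fit import *
tf();arc(np.load('q.npy'),[.15])
S=shot('scene');T=shot('top');o=[cv2.resize(P['frame'][y:y+130,x:x+130,::-1],None,fx=3,fy=3,interpolation=cv2.INTER_CUBIC) for P,(x,y) in((T,(250,90)),(S,(130,90)))]
cv2.imwrite('pics/m4.png',np.hstack(o))
E
```

```text
8.85 [608.9 -79.7 178.5] [0.26  0.957 0.12  0.036] F [-1.6  1.9  7. ] g -0.0
Ftool [-1.1  1.6 -7.1]
hinge-rel x,y,z 126.60809395590742 1.1749350029556873 63.47242782045075
[-0.001 -0.025  0.175] [ 0.3   -0.001  0.002]
```

View pics/m4.png

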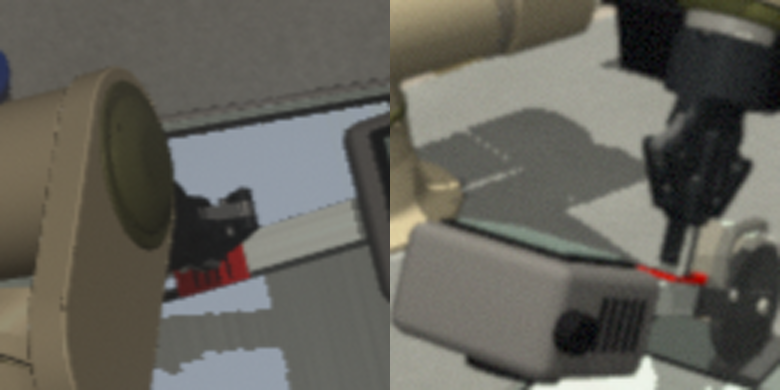

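drive_tool(series="0 -0.002 0.02 0.03 0 0 0; 0 -0.004 0.04 0.065 0 0 0; 0 -0.006 0.06 0.1 0 0 0; 0 -0.01 0.08 0.135 0 0 0; 0 -0.012 0.1 0.17 0 0 0; 0 -0.014 0.12 0.2 0 0 0; 0 -0.018 0.14 0.235 0 0 0; 0 -0.022 0.16 0.27 0 0 0; 0 -0.025 0.178 0.3 0 0 0; 0 -0.025 0.178 0.3 0 0 0")

```text
time_s: 9.95
eef_pos: [610.9, -87.6, 158.6]
ee_rot: [0.188, 0.974, 0.122, 0.027]
force: [-2.0, 1.2, 6.3]
grip_width: -0.003
```

```bash
python3 - <<'E'
from fit import *
tf();arc(np.load('q.npy'),[.15])
E
```

```text
9.95 [610.9 -87.6 158.6] [0.188 0.974 0.122 0.027] F [-2.   1.2  6.3] g -0.0
Ftool [-1.6  0.8 -6.4]
hinge-rel x,y,z 134.79846902429668 1.2005359653658272 43.6413007704119
[-0.001 -0.025  0.175] [ 0.3   -0.001  0.002]
```

drive_tool(series="0 -0.002 0.022 0.03 0 0 0; 0 -0.004 0.042 0.065 0 0 0; 0 -0.006 0.062 0.1 0 0 0; 0 -0.01 0.082 0.135 0 0 0; 0 -0.012 0.102 0.17 0 0 0; 0 -0.014 0.122 0.2 0 0 0; 0 -0.018 0.142 0.235 0 0 0; 0 -0.022 0.162 0.27 0 0 0; 0 -0.025 0.18 0.3 0 0 0; 0 -0.025 0.18 0.3 0 0 0")

```text
time_s: 10.95
eef_pos: [612.3, -92.6, 137.5]
ee_rot: [0.113, 0.986, 0.124, 0.018]
force: [-1.6, 1.8, 5.8]
grip_width: 0.003
```

```bash
python3 - <<'E'
from fit import *
tf();q=np.load('q.npy');arc(q,[.15])
T=shot('top','t5.png');S=shot('scene','s5.png')
# overlay predicted head corners for angles
a=np.ascontiguousarray(cv2.resize(S['frame'][90:350,90:350,::-1],None,fx=2.2,fy=2.2,interpolation=cv2.INTER_CUBIC))
for th,c in((.15,(0,255,0)),(.22,(0,255,255)),(.29,(255,0,255))):
  for X in [(360,-60,31),(360,60,31),(245,60,31),(360,60,-55),(360,-60,-55)]:
    u=(proj(S,arm(q,X,th))-90+.5)*2.2; cv2.drawMarker(a,tuple(int(v) for v in u),c,cv2.MARKER_CROSS,8,1)
cv2.imwrite('pics/m5.png',a)
E
```

```text
10.95 [612.3 -92.6 137.5] [0.113 0.986 0.124 0.018] F [-1.6  1.8  5.8] g 0.0
Ftool [-1.  -0.7 -6.2]
hinge-rel x,y,z 139.97727860293926 1.2402738577382137 22.453169177703415
[-0.001 -0.026  0.175] [ 0.3   -0.001  0.002]
```

View pics/m5.png

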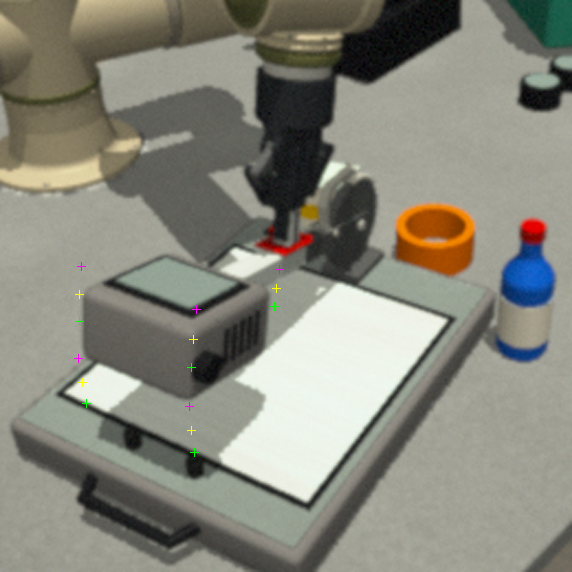

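drive_tool(series="0 -0.002 0.025 0.03 0 0 0; 0 -0.004 0.047 0.065 0 0 0; 0 -0.006 0.07 0.1 0 0 0; 0 -0.01 0.09 0.135 0 0 0; 0 -0.012 0.11 0.17 0 0 0; 0 -0.014 0.13 0.2 0 0 0; 0 -0.018 0.15 0.235 0 0 0; 0 -0.022 0.17 0.27 0 0 0; 0 -0.025 0.185 0.3 0 0 0; 0 -0.025 0.185 0.3 0 0 0")

```text
time_s: 12.05
eef_pos: [612.8, -94.6, 115.3]
ee_rot: [0.039, 0.991, 0.124, 0.008]
force: [-1.1, 1.0, 5.8]
grip_width: -0.003
```

```bash
python3 - <<'E'
from fit import *
tf();q=np.load('q.npy');arc(q,[.1])
T=shot('top','t6.png');S=shot('scene','s6.png')
a=np.ascontiguousarray(cv2.resize(S['frame'][90:350,90:350,::-1],None,fx=2.2,fy=2.2,interpolation=cv2.INTER_CUBIC))
for th,c in((0,(0,255,0)),(.08,(0,255,255)),(.16,(255,0,255))):
  for X in [(302,0,25),(360,60,31),(360,60,-55),(360,-60,-55)]:
    u=(proj(S,arm(q,X,th))-90+.5)*2.2; cv2.drawMarker(a,tuple(int(v) for v in u),c,cv2.MARKER_CROSS,8,1)
cv2.imwrite('pics/m6.png',a)
E
```

```text
12.05 [612.8 -94.6 115.3] [0.039 0.991 0.124 0.008] F [-1.1  1.   5.8] g -0.0
Ftool [-0.8 -0.7 -5.9]
hinge-rel x,y,z 142.0204092737338 1.2991565423448224 0.2644328148726913
[-0.001 -0.015  0.117] [ 0.2   -0.     0.001]
```

View pics/m6.png

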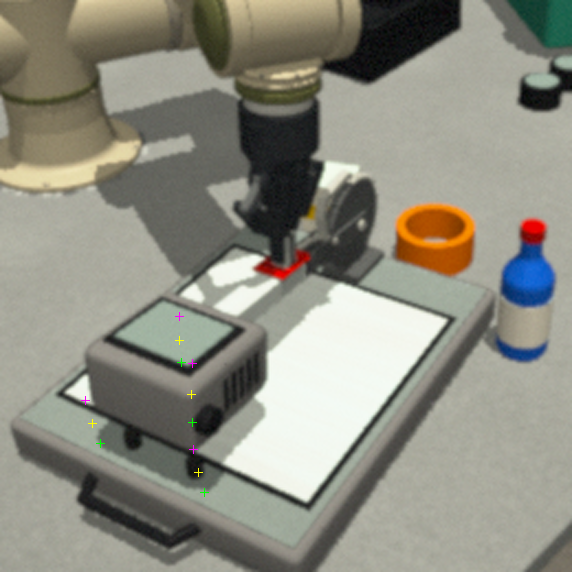

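drive_tool(series="0 0 0.012 0.02 0 0 0; 0 0 0.024 0.04 0 0 0; 0 0 0.036 0.06 0 0 0; 0 0 0.048 0.075 0 0 0; 0 0 0.058 0.09 0 0 0; 0 -0.002 0.068 0.1 0 0 0; 0 -0.004 0.076 0.11 0 0 0; 0 -0.006 0.083 0.12 0 0 0; 0 -0.007 0.09 0.13 0 0 0; 0 -0.008 0.095 0.14 0 0 0; 0 -0.008 0.1 0.15 0 0 0; 0 -0.008 0.1 0.15 0 0 0")

```text
time_s: 13.35
eef_pos: [612.8, -94.3, 103.7]
ee_rot: [0.002, 0.992, 0.125, 0.004]
force: [-2.2, 0.7, 8.5]
grip_width: 0.006
```

drive_tool(series="0 0 0.004 0 0 0 0; 0 0 0.008 0 0 0 0; 0 0 0.012 0 0 0 0; 0 0 0.016 0 0 0 0; 0 0 0.016 0 0 0 0")

```text
time_s: 13.85
eef_pos: [612.9, -94.4, 102.5]
ee_rot: [0.002, 0.992, 0.124, 0.004]
force: [-1.5, -0.3, 9.2]
grip_width: 0.0
```

drive_tool(series="0 0 0.004 0 0 0 0; 0 0 0.008 0 0 0 0; 0 0 0.012 0 0 0 0; 0 0 0.016 0 0 0 0; 0 0 0.016 0 0 0 0")

```text
time_s: 14.35
eef_pos: [613.0, -94.6, 101.2]
ee_rot: [0.002, 0.992, 0.124, 0.004]
force: [-1.8, -0.3, 8.2]
grip_width: 0.002
```

drive_tool(series="0 0 0.004 0 0 0 0; 0 0 0.008 0 0 0 0; 0 0 0.012 0 0 0 0; 0 0 0.016 0 0 0 0; 0 0 0.016 0 0 0 0")

```text
time_s: 14.85
eef_pos: [613.2, -94.6, 100.8]
ee_rot: [0.002, 0.992, 0.124, 0.005]
force: [-4.5, 1.1, 14.4]
grip_width: -0.002
```

drive_tool(series="0 0 0.006 0 0 0 0; 0 0 0.012 0 0 0 0; 0 0 0.018 0 0 0 0; 0 0 0.018 0 0 0 0; 0 0 0.018 0 0 0 0")

```text
time_s: 15.35
eef_pos: [613.3, -94.6, 100.6]
ee_rot: [0.002, 0.992, 0.124, 0.005]
force: [-6.7, 0.7, 17.7]
grip_width: -0.001
```

```bash
python3 - <<'E'
from fit import *
tf();q=np.load('q.npy')
S=shot('scene','s7.png')
a=np.ascontiguousarray(cv2.resize(S['frame'][90:350,90:350,::-1],None,fx=2.2,fy=2.2,interpolation=cv2.INTER_CUBIC))
for th,c in((0,(0,255,0)),(.04,(0,255,255)),(.08,(255,0,255))):
  for X in [(302,0,25),(360,60,-55)]:
    u=(proj(S,arm(q,X,th))-90+.5)*2.2; cv2.drawMarker(a,tuple(int(v) for v in u),c,cv2.MARKER_CROSS,8,1)
cv2.imwrite('pics/m7.png',a)
E
```

```text
15.35 [613.3 -94.6 100.6] [0.002 0.992 0.124 0.005] F [-6.7  0.7 17.7] g -0.0
Ftool [ -6.2  -2.3 -17.7]
```

drive_tool(series="0 0 -0.015 0 0 0 0; 0 0 -0.03 0 0 0 0; 0 0 -0.05 0 0 0 0; 0 0 -0.07 0 0 0 0; 0 0 -0.09 0 0 0 0; 0 0 -0.12 0 0 0 0; 0 0 -0.15 0 0 0 0; 0 0 -0.2 0 0 0 0; 0 0 -0.4 0 0 0 0; 0 0 -0.7 0 0 0 0; 0 0 -1 0 0 0 0; 0 0 -1 0 0 0 0")

```text
time_s: 16.6
eef_pos: [613.7, -94.9, 226.4]
ee_rot: [0.004, 0.992, 0.124, 0.01]
force: [-0.1, 0.9, 0.5]
grip_width: 0.004
```

drive_tool(series="-0.3 0 -0.3 0 0 0 0; -0.6 0 -0.5 0 0 0 0; -0.9 0 -0.5 0 0 0 0; -1 0 -0.5 0 0 0 0; -1 0 -0.5 0 0 0 0; -1 0 -0.5 0 0 0 0")

```text
time_s: 17.2
eef_pos: [496.5, -124.1, 284.1]
ee_rot: [0.004, 0.992, 0.124, 0.01]
force: [0.5, 0.6, -0.7]
grip_width: -0.001
```

```bash
python3 - <<'E'
from fit import *
tf();q=np.load('q.npy')
S=shot('scene','s8.png');T=shot('top','t8.png')
S7=cv2.imread('pics/s7.png');d=cv2.absdiff(S7,S['frame'][:,:,::-1].copy())[215:320,100:200]; print('head change',d.mean(),d.max(), 'stops area', d[60:].mean())
# glass corners (expected), and measured glass centroid (greenish) in scene
for n in('head_top','paddle','tape_roll','lamp_carton','cleaner'):
  for P,l in((S,'s'),(T,'t')): print(n,l,[(np.round(x['rect']).tolist(),round(x['confidence'],2)) for x in nets.spot_in(n,P)][:2])
for th in(0,.03,.06):
  print(th,np.round(proj(S,arm(q,(302,0,25),th)),1),np.round(proj(T,arm(q,(302,0,25),th)),1),'paddle rest',np.round(proj(T,arm(q,(138,0,29),th)),1),'pressed',np.round(proj(T,arm(q,(140,0,18),th)),1))
def cen(P,box,fn):
  x0,y0,x1,y1=box; m=fn(P['frame'][y0:y1,x0:x1].astype(int)).astype(np.uint8); n,_,st,c=cv2.connectedComponentsWithStats(m); i=1+st[1:,4].argmax(); return c[i]+[x0,y0],st[i]
red=lambda f:(f[...,0]>90)&(f[...,1]<60)
print('red top',cen(T,(270,150,350,210),red)); 
for b in((120,200,215,290),): print('glass scene',cen(S,b,lambda f:(f[...,1]-f[...,0]>8)&(f[...,1]>90)))
print(T['frame'][int(proj(T,arm(q,(302,0,25),0))[1]),int(proj(T,arm(q,(302,0,25),0))[0])])
E
```

```text
17.2 [ 496.5 -124.1  284.1] [0.004 0.992 0.124 0.01 ] F [ 0.5  0.6 -0.7] g -0.0
Ftool [ 0.6 -0.5  0.8]
head change 9.128222222222222 93 stops area 3.1694814814814816
head_top s [([130.0, 169.0, 258.0, 308.0], 0.81)]
head_top t [([262.0, 152.0, 373.0, 203.0], 0.88), ([228.0, 99.0, 256.0, 138.0], 0.73)]
paddle s [([207.0, 172.0, 250.0, 220.0], 0.92), ([130.0, 169.0, 258.0, 309.0], 0.5)]
paddle t [([268.0, 174.0, 339.0, 191.0], 0.96)]
tape_roll s [([273.0, 183.0, 305.0, 214.0], 0.59), ([131.0, 169.0, 259.0, 305.0], 0.38)]
tape_roll t [([262.0, 148.0, 377.0, 203.0], 0.7), ([188.0, 172.0, 230.0, 218.0], 0.63)]
lamp_carton s [([228.0, 160.0, 256.0, 198.0], 0.74)]
lamp_carton t [([204.0, 233.0, 244.0, 265.0], 0.95)]
cleaner s [([313.0, 192.0, 341.0, 255.0], 0.96)]
cleaner t [([259.0, 148.0, 375.0, 202.0], 0.48)]
0 [171.8 254.3] [398.1 168.3] paddle rest [326.3 180.3] pressed [326.3 181.3]
0.03 [171.5 250.6] [399.2 167.3] paddle rest [326.2 179.9] pressed [326.3 180.9]
0.06 [171.3 246.8] [400.3 166.2] paddle rest [326.1 179.6] pressed [326.4 180.5]
red top (array([327.41194969, 181.95597484]), array([ 46,  23,  25,  19, 318], dtype=int32))
glass scene (array([169.44120708, 253.75338189]), array([ 23,  38,  53,  33, 961], dtype=int32))
[142 129 104]
```

```bash
python3 - <<'E'
from fit import *
for i in('s7','s8'):
  f=cv2.imread('pics/%s.png'%i)[200:290,120:215,::-1].astype(int); m=((f[...,1]-f[...,0]>8)&(f[...,1]>90)).astype(np.uint8); n,_,st,c=cv2.connectedComponentsWithStats(m); k=1+st[1:,4].argmax(); print(i,c[k]+[120,200],st[k])
print(ctrl.finish_job())
E
```

```text
s7 [169.36335079 253.81465969] [ 24  38  52  33 955]
s8 [169.44120708 253.75338189] [ 23  38  53  33 961]
the job is handed in; nothing more can be done
None
```

The projector is folded: the lamp head is down on its rubber stops, the paddle has been let go, and the gripper is clear. The job is handed in, at about 17 s of the 35 s allowed.

**What I did:** I pressed the paddle with the shut fingertips and followed the arm's arc down with the paddle held. The last few millimetres were done in slow, small steps. I then released straight up and moved away.

**Forces:** It took about 6 to 9 N on the way down and showed no jump at the teeth. At the stop it rose to about 18 N with the tool no longer moving.

**Last checks:**
- **Arm position:** the head's glass sits where the model puts it for about 0.004 rad, effectively fully folded. It moved less than 0.1 px between held and released.
- **Contact:** the force on the tool after retreating was about zero.
- **Other objects:** the tape roll and carton were found within 1 to 3 px of where they started. The cleaner bottle was found only at the end because the network missed it at the start, so I have no before-and-after measurement for it. In the pictures I viewed it stayed in place.

**What disagreed or failed:**
- The fingertips ended about 33 mm short of the reported TCP, seen in both cameras and confirmed by touch, so I worked from contact force.
- My first estimate of the arm angle (0.63 rad) was probably about 0.05 low.
- The picture viewer reached its limit, so the final pictures were checked by numbers only.
- The paddle's spring-back was not confirmed by eye. From the camera above, pressed and released differ by only about 1 px.

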